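# Seat the tapered arbor in the turning stand and drive it until it locks

## Robot

A 6-joint arm with a two-finger parallel gripper is mounted at the origin on the work surface; the furniture and walls round the work are solid. World frame = base frame: x ahead of the robot, y to its left, z up, the work surface at z = 0. Lengths are in m, angles in rad, forces in N, time in s.
With the tool pointing down it reaches from about 0.375 to 0.925 m from the base axis. Payload 5.7 kg.
Tool frame: the origin (TCP) lies midway between the tips of the shut fingers; the grasp point (between the pads) lies 19 mm behind it; z points along the fingers, y is the line along which they close (so a half turn about z gives the same grasp; the last joint's range is limited). The gripper opens to 88 mm and grips with 3 to 60 N. Pads are 20 mm wide; open, the fingers measure 115 mm over their backs; the gripper's body (75 mm by 178 mm) begins 61 mm behind the grasp point.
Start: joints at [1.083, 0.359, 1.51, -0, 1.272, -0.115], TCP at [0.219, 0.559, 0.223] pointing down, gripper open.
Joint ranges: [-2.97, 2.97], [-1.01, 2.36], [0.21, 2.38], [-0.96, 4.11], [0.2, 2.71], [-2.98, 2.98]. Speed limits (rad/s): [2.39, 2.39, 3.14, 3.14, 3.14, 3.14].

## Interface

Orientations are given as [roll, pitch, yaw] about the fixed x, y, z axes, in that order (R = Rz(yaw) Ry(pitch) Rx(roll)).
In Python, from station import r gives the robot as it stands.
- The arm moves only by the tool arm_command, never from a script. Its arguments are lists of equal length, an entry for each row: "turn": the turn, a rotation vector about the tool's x, y, z in degrees, a list of three; "slide": the shift along the tool's x, y, z in cm, a list of three; "gripper": the opening, from 0 (shut) to 1 (fully open). A call has 1 to 20 rows; each row is the pose to reach, as a shift and turn from the pose commanded when the call began, along the tool's axes at that moment; what a row does not reach only later rows make up. A row lasts 1/10 s, in which the tool goes at most 50 mm and 8.59 degrees, less where a joint would pass 70% of its speed; a pose out of reach is approached as far as the arm can. A call with a gripper value outside its range is refused whole. The fingers move at their own pace and stop on an object; "grip_force" is the grip in N (left out, the last holds). Time passes only in rows, so rows that repeat a pose let the fingers close. It gives the time, the measured TCP pose, the force, the opening and the grip force at its end, in the units of the state.
- r.sense(): the state, without advancing time (a new reading comes with each control period).
- r.get_image(name): name is "scene" or "top" or "wrist"; returns (picture, depth): 480x640x3 uint8, red, green, blue; 480x640 float32, m along the optical axis (not along the pixel's ray), 0 where there is no reading.
- r.camera_info(name): a dict with "mtx" (3x3 intrinsics, pixels), "R" (3x3) and "t" (3): a world point X has camera coordinates R X + t. Camera axes: x right, y down, z forward; pixel columns grow to the right and rows downward; lengths in m; the calibration is good to about 2 mm. A picture is of the moment at which its call begins: read the wrist's pose just before it. camera_info takes no time and is no camera call; for the wrist camera it gives the pose at the moment of the call.
- r.finish_job(): hands the job in; it is judged then, once.
The state is a dict: "t": time; "qpos": joint angles; "joint_velocities": joint speeds; "joint_efforts": joint torques, N m; "eef_pos": TCP position; "tool_rot": TCP orientation; "wrist_force": force on the tool from outside, world axes, zero at the start; "ft_torque": the same for the moment, N m; "gripper_width": opening from 0.0 (shut) to 1.0 (fully open); "gripper_force": force on a finger pad.
Only numpy, scipy, OpenCV 4.12 (cv2) and the standard library are available. Lean on these libraries where they do the work, as an engineer would, in place of code of your own. Each camera call takes 0.05 s, during which the arm holds its last target. There are 200 camera calls.

## Task

Take the tapered arbor with the orange collar out of the wooden rack and set it upright in the socket of the green stand, lowering it in and not dropping it. Then press or tap it down, gently and by feel, until it is driven fully home and bears firmly on its solid stop (a push of about 15 newtons on its head, never more than 20), and let go. Leave the blue-collared pin in the rack and do not disturb the jar, the beaker and the vial.

Things in the scene. Friction and masses are not known exactly. Their poses are not given: they have to be found in the camera images.
- arbor: Loose steel arbor, 0.17-0.33 kg, 117 mm long; origin at its lower tip, z up its length. Tang 10 mm across, 0-10 mm above the tip; taper shank 14 mm across at 10 to 28 mm at 58, straight neck to 72; orange collar 36 mm across, 72-80 mm; round dark head 26 mm across, 80-117 mm: grip it there. It stands upright in either hole of the rack, collar resting on the rack's top, tip 8 mm above the table
- spare_pin: Bystander in the other hole of the rack: a straight pin, 117 mm long, with BLUE collar and bright aluminium head, outwardly of the arbor's sizes above the rack. Origin at its lower tip, z up
- rack: Fixed wooden rack block, 64 (its x) by 150 (its y) by 80 mm high, with two upright 31 mm through holes 40 mm to either side of its centre along its y axis. Origin at the centre of its underside
- stand: Fixed green stand, origin at the centre of its underside, z up: flange 92 mm across and 12 mm thick, column 60 mm across, 85 mm high. In its bore a brass taper sleeve, at a varying height, fits the shank: the arbor let in gently stands in it by its own weight, tip 34-42 mm above the table. About 6 N in all, the arbor's weight included, moves the sleeve down; it stays where it is left
- socket_mouth (a point): Centre of the upright 34 mm bore in the stand's top face, 85 mm above the table, z up. From where it first stands the arbor goes 0-23 mm down with the sleeve (6 N) before the tang meets the lock; then 4 mm more at about 11 N in all, to a solid stop. The stop's depth differs by 16 mm from start to start (collar's underside then 1-19 mm above the face): found only by feel
- lock (a joint): How far the tang has driven the lock in the bottom of the socket, m: 0 until the tang reaches it, 0.004 at the solid stop. It stays where it is left and cannot be seen. 5 N on it moves it. Seated firmly means over 7 N on it when beyond 0.003 (push on the arbor's head over about 11 N; moving it takes at most 9.5 N); over 25 N breaks it (reached at pushes from about 23 N). A push of 13-18 N is right
- bole_jar: Bystander: loose dark red jar with white lid, 62 mm across and 62 mm high, origin at the centre of its underside
- small_beaker: Bystander: loose clear beaker with a stick in it, 47 x 59 mm, 90 mm high, origin at the centre of its underside
- powder_vial: Bystander: loose corked glass vial, 29 mm across, 66 mm high, origin at the centre of its underside
Mind the look-alikes: they are no part of the job. What is shaped like the arbor but purple, turquoise or yellow is not meant.

How it is judged:
By the outcome, as a careful person would: the job done as asked, in the order asked, and still so for the second after the job is handed in, with the robot touching nothing.
It also fails if it takes over 54 s, if anything falls off the work surface, if the arm or the gripper's body presses on something with over 40 N, if the wrist force passes 120 N, or if a joint passes its speed limit or range.

## Working session

There is one attempt and no reset: what is moved stays moved. The work goes in short steps, Python scripts to look and compute and a tool call to move; the robot and the scene stay as the last step left them, time stands still between calls to the robot, and variables do not carry over. Pictures are saved under pics/ and viewed, at most 10 in all, crops included, and the job is handed in when it is done.

Besides the shell and the picture viewer there is one more tool, called after ">>>" in YAML: its name, and indented under it one key for each argument. arm_command: Moves the arm, as the interface text tells. Its arguments: {"type":"object","properties":{"turn":{"type":"array","items":{"type":"array","items":{"type":"number"}}},"slide":{"type":"array","items":{"type":"array","items":{"type":"number"}}},"gripper":{"type":"array","items":{"type":"number"}},"grip_force":{"type":"number"}},"required":["turn","slide","gripper"]}

```bash
mkdir -p pics; cat > h.py <<'E'
from station import r
import numpy as np, cv2
def snap(n,f):
    s=r.sense(); ci=r.camera_info(n); p,d=r.get_image(n)
    cv2.imwrite(f'pics/{f}.png',p[:,:,::-1]); np.savez(f'pics/{f}.npz',p=p,d=d,**{k:np.array(ci[k]) for k in('mtx','R','t')}); return p,d,ci
def w(f,u,v,z=None):
    a=np.load(f'pics/{f}.npz'); K,R,t=a['mtx'],a['R'],a['t']
    ray=np.linalg.inv(K)@[u,v,1]
    c=-R.T@t; dr=R.T@ray
    if z is None: return c+dr*a['d'][int(v),int(u)]
    return c+dr*(z-c[2])/dr[2]
E
python3 - <<'E'
from h import *
for n in('scene','top'): snap(n,n+'1')
a=cv2.imread('pics/scene1.png');print(r.sense())
E
```

```text
{'t': 0.1, 'qpos': array([ 1.08290978e+00,  3.59423007e-01,  1.51130627e+00, -2.51700625e-05,
        1.27250896e+00, -1.15086148e-01]), 'joint_velocities': array([ 0.00106862, -0.00085206, -0.00355307, -0.00081466, -0.00097886,
        0.00042008]), 'joint_efforts': array([-1.70138132e-04, -5.16357350e+01, -2.71407866e+01,  6.74235891e-02,
        2.75740551e-02, -3.34566448e-05]), 'eef_pos': array([0.21825118, 0.55823371, 0.22190642]), 'tool_rot': array([-3.13995519e+00, -1.65079110e-04,  2.76879954e+00]), 'wrist_force': array([ 0.11162988, -0.96559695,  0.03730788]), 'ft_torque': array([-0.01955315,  0.02699795,  0.05032651]), 'gripper_force': 0.0, 'gripper_width': 1.000939751778947}
```

View pics/scene1.png

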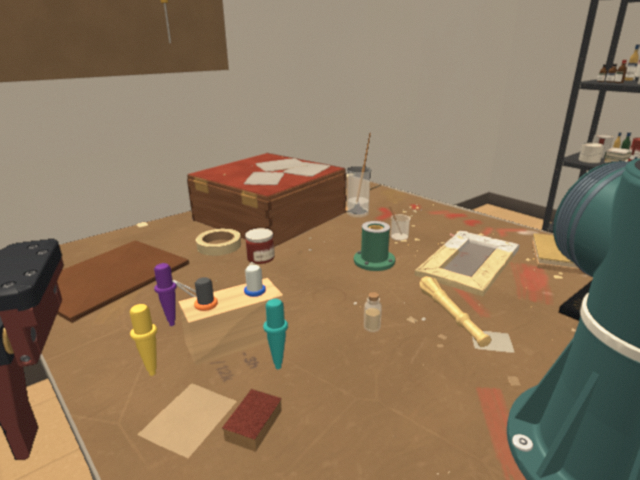

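View pics/top1.png

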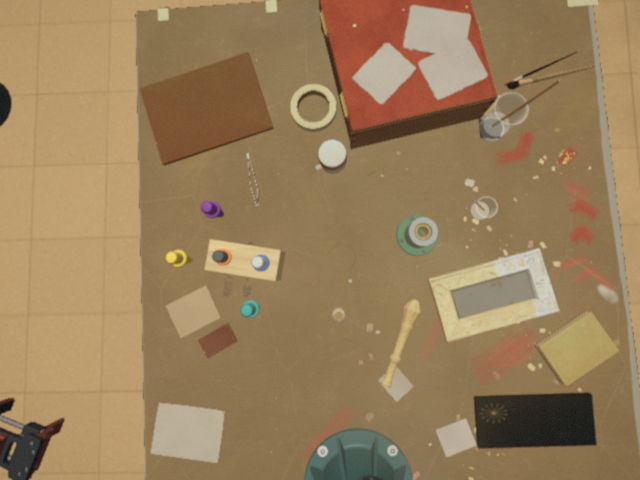

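Candidates: orange collar/dark head at top (221,257), scene (205,292). Look-alikes: blue/aluminium pin at top (261,262), purple (210,209), yellow (177,258) and turquoise (250,309). The choice is the one at (221,257). The socket is at top (423,232).

```bash
python3 - <<'E'
from h import *
a=cv2.imread('pics/top1.png');b=cv2.imread('pics/scene1.png')
c=np.hstack([cv2.resize(a[230:300,190:290],(400,280),interpolation=3),cv2.resize(a[200:270,380:480],(400,280),interpolation=3)])
d=cv2.resize(b[250:320,170:300],(520,280),interpolation=3); d=np.hstack([d,np.zeros((280,280,3),np.uint8)])
cv2.imwrite('pics/c1.png',np.vstack([c,d]))
for u,v,z in((221,257,.125),(261,262,.125),(423,232,.085)): print(w('top1',u,v),w('top1',u,v,z))
E
```

```text
[0.48731944 0.26059997 0.12254812] [0.48719459 0.25992054 0.125     ]
[0.47548974 0.1802071  0.12574755] [0.47551784 0.18034631 0.125     ]
[ 0.53810833 -0.15984095  0.01132914] [ 0.53099608 -0.14664737  0.085     ]
```

View pics/c1.png

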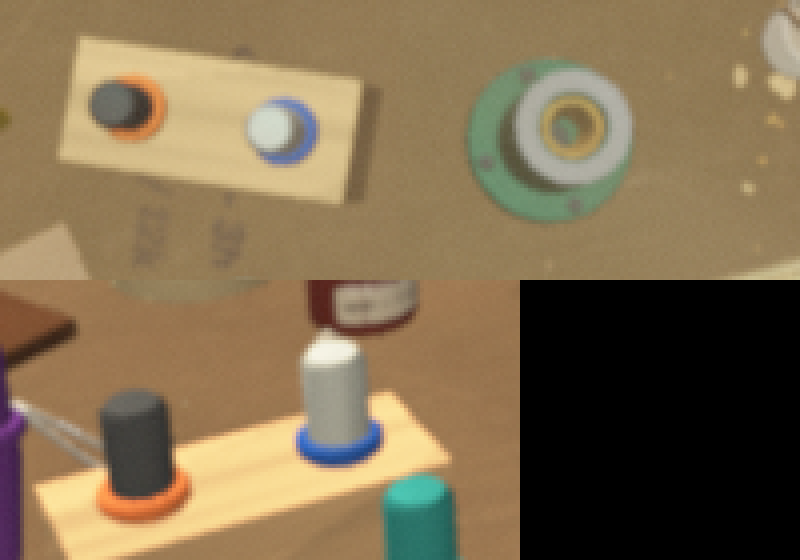

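```bash
cat >> h.py <<'E'
from scipy.spatial.transform import Rotation as Ro
def go(p,yaw):
    s=r.sense(); A=Ro.from_euler('xyz',s['tool_rot']); B=Ro.from_euler('xyz',[np.pi,0,np.radians(yaw)])
    print('slide cm',(A.inv().apply(np.array(p)-s['eef_pos'])*100).round(2),'turn',np.degrees((A.inv()*B).as_rotvec()).round(1),'F',s['wrist_force'].round(1),s['t'])
E
python3 - <<'E'
from h import *
print(w('top1',219.5,255.7,.125),w('top1',423.5,231.8,.085))
p=w('top1',219.5,255.7,.125);p[2]=.235;go(p,81.7)
E
```

```text
[0.48983896 0.26292001 0.125     ] [ 0.53138292 -0.14768252  0.085     ]
slide cm [-36.05 -17.61  -1.29] turn [-0.1  0.1 76.9] F [ 0.1 -1.   0. ] 0.1
```

>>> arm_command:
  turn:
    - [0, 0, 77]
    - [0, 0, 77]
    - [0, 0, 77]
    - [0, 0, 77]
    - [0, 0, 77]
    - [0, 0, 77]
    - [0, 0, 77]
    - [0, 0, 77]
    - [0, 0, 77]
    - [0, 0, 77]
    - [0, 0, 77]
    - [0, 0, 77]
    - [0, 0, 77]
    - [0, 0, 77]
    - [0, 0, 77]
  slide:
    - [-36, -17.6, -1.3]
    - [-36, -17.6, -1.3]
    - [-36, -17.6, -1.3]
    - [-36, -17.6, -1.3]
    - [-36, -17.6, -1.3]
    - [-36, -17.6, -1.3]
    - [-36, -17.6, -1.3]
    - [-36, -17.6, -1.3]
    - [-36, -17.6, -1.3]
    - [-36, -17.6, -1.3]
    - [-36, -17.6, -1.3]
    - [-36, -17.6, -1.3]
    - [-36, -17.6, -1.3]
    - [-36, -17.6, -1.3]
    - [-36, -17.6, -1.3]
  gripper: [0.6, 0.6, 0.6, 0.6, 0.6, 0.6, 0.6, 0.6, 0.6, 0.6, 0.6, 0.6, 0.6, 0.6, 0.6]
  grip_force: 40

```text
t: 1.6
eef_pos: [0.4893, 0.2642, 0.2357]
tool_rot: [-3.142, 0.0, 1.427]
wrist_force: [-0.3, -0.2, 1.5]
gripper_width: 0.603
gripper_force: 0.0
```

```bash
python3 - <<'E'
from h import *
snap('wrist','w1'); s=r.sense(); print(s['eef_pos'],s['tool_rot'],s['qpos'])
E
```

```text
[0.48943106 0.26413437 0.23566089] [3.14156522e+00 8.98559229e-05 1.42621274e+00] [ 3.70740862e-01  2.84097232e-01  1.58872858e+00 -9.60511598e-05
  1.26878726e+00  5.15353019e-01]
```

View pics/w1.png

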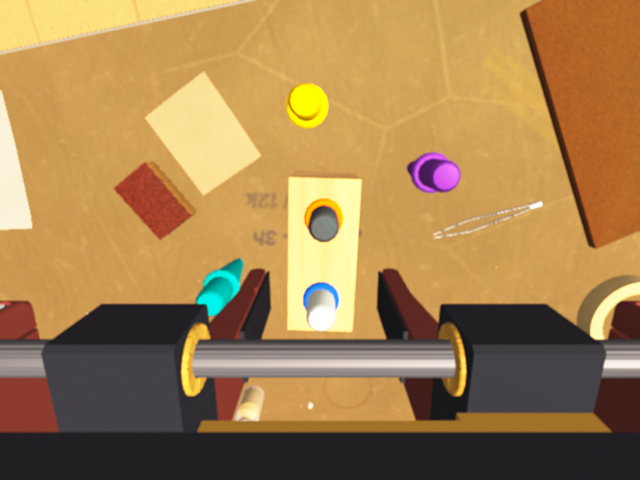

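Wrist view: the dark head's top is at about (325,230) with the orange collar at (324,217). The blue pin is at (320,315), and there is free room on both finger sides.

```bash
python3 - <<'E'
from h import *
d=np.load('pics/w1.npz')['d']
p=np.load('pics/w1.npz')['p'].astype(int)
m=np.zeros((480,640),bool); ys,xs=np.mgrid[190:250,295:355]
P=np.array([w('w1',u,v) for u,v in zip(xs.ravel(),ys.ravel())])
s=P[(abs(P[:,2]-.125)<.006)]; print('head',len(s),s.mean(0),(s.min(0)+s.max(0))/2,np.ptp(s,axis=0))
c=p[190:250,295:355].reshape(-1,3); o=(c[:,0]-c[:,2]>110)&(abs(P[:,2]-.088)<.006)&(c[:,1]<170); print('collar',o.sum(),P[o].min(0),P[o].max(0))
for q in((325,229),): print(w('w1',*q,.125))
e=[(289,178),(361,180),(288,330),(352,331)]
for q in e: print(w('w1',*q,.08))
E
```

```text
head 780 [0.48862877 0.26948809 0.12407009] [0.48849137 0.26862392 0.12313108] [0.02529016 0.02609901 0.0082205 ]
collar 111 [0.47138771 0.26315822 0.08508781] [0.50174945 0.2857717  0.09390712]
[0.48956346 0.26769208 0.125     ]
[0.46315402 0.30781917 0.08      ]
[0.52635423 0.29677524 0.08      ]
[0.43665942 0.15971544 0.08      ]
[0.49976082 0.1493916  0.08      ]
```

```bash
python3 -c "
from h import *
go([.489,.268,.095],81.7)"
```

```text
slide cm [ 0.38 -0.1  14.07] turn [0. 0. 0.] F [ 1.2 -0.1 -0.7] 1.65
```

>>> arm_command:
  turn:
    - [0, 0, 0]
    - [0, 0, 0]
    - [0, 0, 0]
    - [0, 0, 0]
    - [0, 0, 0]
    - [0, 0, 0]
    - [0, 0, 0]
    - [0, 0, 0]
    - [0, 0, 0]
    - [0, 0, 0]
    - [0, 0, 0]
    - [0, 0, 0]
    - [0, 0, 0]
    - [0, 0, 0]
    - [0, 0, 0]
    - [0, 0, 0]
  slide:
    - [0.4, -0.1, 3]
    - [0.4, -0.1, 6]
    - [0.4, -0.1, 9]
    - [0.4, -0.1, 11]
    - [0.4, -0.1, 12.5]
    - [0.4, -0.1, 13.5]
    - [0.4, -0.1, 14]
    - [0.4, -0.1, 14]
    - [0.4, -0.1, 14]
    - [0.4, -0.1, 14]
    - [0.4, -0.1, 14]
    - [0.4, -0.1, 14]
    - [0.4, -0.1, 14]
    - [0.4, -0.1, 14]
    - [0.4, -0.1, 14]
    - [0.4, -0.1, 14]
  gripper: [0.6, 0.6, 0.6, 0.6, 0.6, 0.6, 0.6, 0.6, 0.2, 0.2, 0.2, 0.2, 0.2, 0.2, 0.2, 0.2]
  grip_force: 40

```text
t: 3.25
eef_pos: [0.4898, 0.2679, 0.0961]
tool_rot: [3.141, -0.0, 1.425]
wrist_force: [0.5, -0.2, 5.4]
gripper_width: 0.289
gripper_force: 40.0
```

>>> arm_command:
  turn:
    - [0, 0, 0]
    - [0, 0, 0]
    - [0, 0, 0]
    - [0, 0, 0]
    - [0, 0, 0]
    - [0, 0, 0]
    - [0, 0, 0]
    - [0, 0, 0]
    - [0, 0, 0]
    - [0, 0, 0]
    - [0, 0, 0]
    - [0, 0, 0]
  slide:
    - [0, 0, -0.3]
    - [0, 0, -1]
    - [0, 0, -2]
    - [0, 0, -3.5]
    - [0, 0, -5]
    - [0, 0, -6.5]
    - [0, 0, -8]
    - [0, 0, -9.5]
    - [0, 0, -11]
    - [0, 0, -12]
    - [0, 0, -12]
    - [0, 0, -12]
  gripper: [0.2, 0.2, 0.2, 0.2, 0.2, 0.2, 0.2, 0.2, 0.2, 0.2, 0.2, 0.2]

```text
t: 4.45
eef_pos: [0.4889, 0.2677, 0.2155]
tool_rot: [-3.141, 0.0, 1.425]
wrist_force: [0.5, 0.5, -3.8]
gripper_width: 0.284
gripper_force: 40.0
```

```bash
python3 -c "
from h import *
print(r.sense())
p,d,ci=snap('wrist','w2')
go([.5314,-.145,.23],81.7)"
```

```text
{'t': 4.45, 'qpos': array([ 3.77119859e-01,  3.04921594e-01,  1.61177721e+00, -5.35745009e-05,
        1.22532302e+00,  5.22962138e-01]), 'joint_velocities': array([ 0.00092741,  0.01133413,  0.01250576,  0.00022637, -0.00182341,
       -0.00043035]), 'joint_efforts': array([ 1.54450606e-02, -4.96957541e+01, -2.79982781e+01,  7.27579789e-02,
       -3.97539802e-02,  7.45130619e-04]), 'eef_pos': array([0.48893948, 0.26774459, 0.21550164]), 'tool_rot': array([-3.14124602e+00,  2.58014069e-04,  1.42497225e+00]), 'wrist_force': array([ 0.54152043,  0.47030039, -3.81960409]), 'ft_torque': array([-0.06431114,  0.08836087,  0.05082446]), 'gripper_force': 39.99914918495051, 'gripper_width': 0.28443147369220406}
slide cm [-40.2   10.23  -1.48] turn [-0.1  0.  -0.1] F [ 0.  -0.  -3.5] 4.5
```

View pics/w2.png

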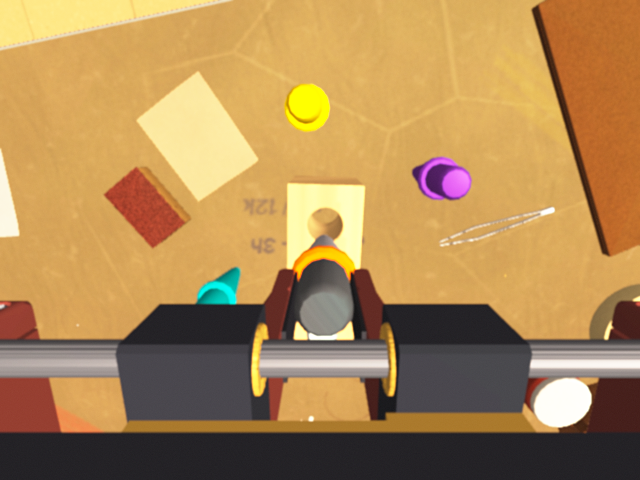

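The arbor is held upright (head at (325,305), tip at (324,240)) and the rack hole at (325,222) is empty. Moving over to the stand.

>>> arm_command:
  turn:
    - [0, 0, 0]
    - [0, 0, 0]
    - [0, 0, 0]
    - [0, 0, 0]
    - [0, 0, 0]
    - [0, 0, 0]
    - [0, 0, 0]
    - [0, 0, 0]
    - [0, 0, 0]
    - [0, 0, 0]
    - [0, 0, 0]
    - [0, 0, 0]
    - [0, 0, 0]
    - [0, 0, 0]
    - [0, 0, 0]
    - [0, 0, 0]
    - [0, 0, 0]
    - [0, 0, 0]
  slide:
    - [-1, 0.2, -1.5]
    - [-3, 0.7, -1.5]
    - [-6, 1.5, -1.5]
    - [-9, 2.3, -1.5]
    - [-12, 3, -1.5]
    - [-15, 3.8, -1.5]
    - [-18, 4.6, -1.5]
    - [-21, 5.3, -1.5]
    - [-24, 6.1, -1.5]
    - [-27, 6.9, -1.5]
    - [-30, 7.6, -1.5]
    - [-33, 8.4, -1.5]
    - [-36, 9.2, -1.5]
    - [-38, 9.7, -1.5]
    - [-39.5, 10, -1.5]
    - [-40.2, 10.2, -1.5]
    - [-40.2, 10.2, -1.5]
    - [-40.2, 10.2, -1.5]
  gripper: [0.2, 0.2, 0.2, 0.2, 0.2, 0.2, 0.2, 0.2, 0.2, 0.2, 0.2, 0.2, 0.2, 0.2, 0.2, 0.2, 0.2, 0.2]

```text
t: 6.3
eef_pos: [0.5315, -0.1438, 0.2304]
tool_rot: [-3.141, -0.001, 1.425]
wrist_force: [-0.2, 0.2, -3.3]
gripper_width: 0.286
gripper_force: 40.0
```

```bash
python3 -c "
from h import *
print(r.sense()['wrist_force'],r.sense()['eef_pos'])
p,d,ci=snap('wrist','w3')
"
```

```text
[-0.22031043  0.19438088 -3.2713057 ] [ 0.53145399 -0.14384885  0.23040755]
```

View pics/w3.png

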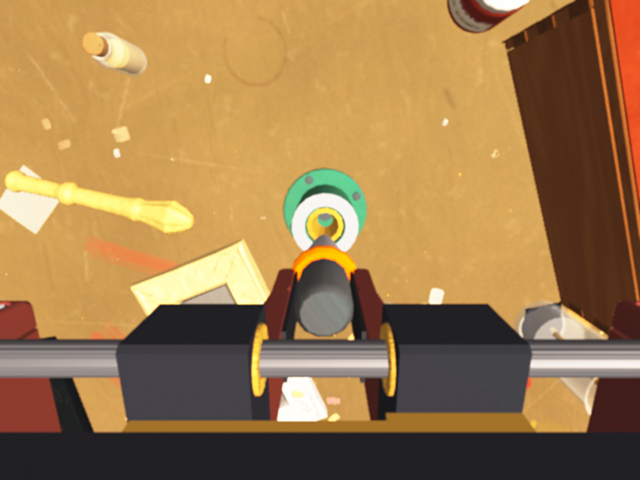

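Wrist view: white rim of the stand, centred at about (326,227), lies under the arbor tip at (324,238). The beaker is at (550,330), clear of the tool.

```bash
python3 - <<'E'
from h import *
from scipy.optimize import least_squares
a=np.load('pics/w3.npz');p=a['p'].astype(int)
ys,xs=np.mgrid[180:270,280:375]
P=np.array([w('w3',u,v) for u,v in zip(xs.ravel(),ys.ravel())]); c=p[180:270,280:375].reshape(-1,3)
m=(abs(P[:,2]-.085)<.005)&(np.ptp(c,axis=1)<30)&(c.mean(1)>170)
S=P[m]; print(m.sum(),S.min(0),S.max(0))
# outer circle fit via mask
M=(m.reshape(ys.shape)*255).astype(np.uint8); cs,_=cv2.findContours(M,cv2.RETR_EXTERNAL,cv2.CHAIN_APPROX_NONE); k=max(cs,key=len)[:,0]+[280,180]
W=np.array([w('w3',u,v,.085)[:2] for u,v in k]); 
f=least_squares(lambda q:np.hypot(*(W-q[:2]).T)-.0295,[.53,-.147],loss='soft_l1',f_scale=.001); print(f.x,np.median(abs(f.fun)))
# tip and expected projection
e=r.sense()['eef_pos']; K,R,t=a['mtx'],a['R'],a['t']
for off in(-.088,-.0145+0.03):  # tip, head top
    X=R@(e+[0,0,off])+t; print(K@X/X[2])
d=a['d']; print(w('w3',324,238),w('w3',325,318))
E
```

```text
1740 [ 0.50101176 -0.17069515  0.08072135] [ 0.56009139 -0.11641521  0.08831805]
[ 0.53061499 -0.14602387] 0.0006367343049374467
[325.54419074 240.6476664    1.        ]
[326.39212232 301.29049253   1.        ]
[ 0.53176103 -0.13401901  0.17087349] [ 0.53064548 -0.14473265  0.25955027]
```

```bash
python3 -c "
from h import *
go([.5306,-.146,.142],81.65)"
```

```text
slide cm [-0.25 -0.05  8.85] turn [-0. -0.  0.] F [ 1.   0.6 -3.3] 6.35
```

>>> arm_command:
  turn:
    - [0, 0, 0]
    - [0, 0, 0]
    - [0, 0, 0]
    - [0, 0, 0]
    - [0, 0, 0]
    - [0, 0, 0]
    - [0, 0, 0]
    - [0, 0, 0]
    - [0, 0, 0]
    - [0, 0, 0]
    - [0, 0, 0]
    - [0, 0, 0]
  slide:
    - [-0.25, -0.05, 0.5]
    - [-0.25, -0.05, 1.5]
    - [-0.25, -0.05, 2.5]
    - [-0.25, -0.05, 3.5]
    - [-0.25, -0.05, 4.5]
    - [-0.25, -0.05, 5.5]
    - [-0.25, -0.05, 6.5]
    - [-0.25, -0.05, 7.5]
    - [-0.25, -0.05, 8.2]
    - [-0.25, -0.05, 8.8]
    - [-0.25, -0.05, 8.8]
    - [-0.25, -0.05, 8.8]
  gripper: [0.2, 0.2, 0.2, 0.2, 0.2, 0.2, 0.2, 0.2, 0.2, 0.2, 0.2, 0.2]

```text
t: 7.55
eef_pos: [0.531, -0.1472, 0.1428]
tool_rot: [3.141, 0.0, 1.425]
wrist_force: [1.0, 0.2, -2.6]
gripper_width: 0.287
gripper_force: 40.0
```

```bash
python3 -c "
from h import *
s=r.sense();print(s['wrist_force'],s['eef_pos'])
p,d,ci=snap('wrist','w4')
cv2.imwrite('pics/w4c.png',cv2.resize(p[170:340,230:430,::-1],(800,600)[:2] if 0 else (700,595),interpolation=3))
"
```

```text
[ 1.01547951  0.20403005 -2.56079026] [ 0.53104001 -0.1471907   0.14275286]
```

View pics/w4c.png

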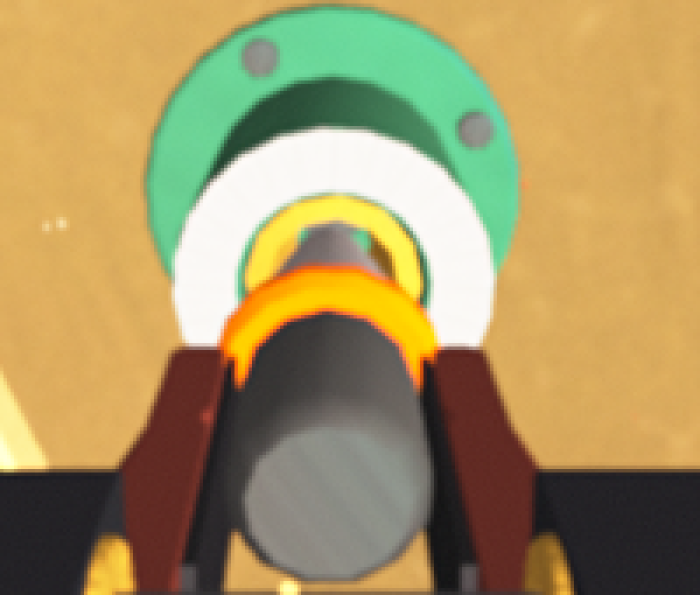

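The shank sits centred in the brass sleeve. Crop: shank at (334,240), sleeve centre at (334,270). Lowering slowly.

>>> arm_command:
  turn:
    - [0, 0, 0]
    - [0, 0, 0]
    - [0, 0, 0]
    - [0, 0, 0]
    - [0, 0, 0]
    - [0, 0, 0]
    - [0, 0, 0]
    - [0, 0, 0]
  slide:
    - [0, 0, 0.2]
    - [0, 0, 0.4]
    - [0, 0, 0.6]
    - [0, 0, 0.8]
    - [0, 0, 1.0]
    - [0, 0, 1.1]
    - [0, 0, 1.1]
    - [0, 0, 1.1]
  gripper: [0.2, 0.2, 0.2, 0.2, 0.2, 0.2, 0.2, 0.2]

```text
t: 8.4
eef_pos: [0.5311, -0.1471, 0.1317]
tool_rot: [3.141, 0.0, 1.425]
wrist_force: [1.4, 0.9, -3.6]
gripper_width: 0.284
gripper_force: 40.0
```

>>> arm_command:
  turn:
    - [0, 0, 0]
    - [0, 0, 0]
    - [0, 0, 0]
    - [0, 0, 0]
  slide:
    - [0, 0, 0.1]
    - [0, 0, 0.2]
    - [0, 0, 0.2]
    - [0, 0, 0.2]
  gripper: [0.2, 0.2, 0.2, 0.2]

```text
t: 8.8
eef_pos: [0.5312, -0.1472, 0.1298]
tool_rot: [3.141, 0.0, 1.425]
wrist_force: [2.2, 1.1, -2.9]
gripper_width: 0.286
gripper_force: 40.0
```

>>> arm_command:
  turn:
    - [0, 0, 0]
    - [0, 0, 0]
    - [0, 0, 0]
    - [0, 0, 0]
  slide:
    - [0, 0, 0.1]
    - [0, 0, 0.2]
    - [0, 0, 0.2]
    - [0, 0, 0.2]
  gripper: [0.2, 0.2, 0.2, 0.2]

```text
t: 9.2
eef_pos: [0.5314, -0.1472, 0.1278]
tool_rot: [3.141, 0.0, 1.425]
wrist_force: [3.1, 1.5, -1.4]
gripper_width: 0.286
gripper_force: 40.0
```

>>> arm_command:
  turn:
    - [0, 0, 0]
    - [0, 0, 0]
    - [0, 0, 0]
    - [0, 0, 0]
  slide:
    - [0.04, 0.07, 0]
    - [0.04, 0.07, 0.1]
    - [0.04, 0.07, 0.1]
    - [0.04, 0.07, 0.1]
  gripper: [0.2, 0.2, 0.2, 0.2]

```text
t: 9.6
eef_pos: [0.5317, -0.1469, 0.1267]
tool_rot: [3.141, 0.0, 1.425]
wrist_force: [2.8, 1.1, -0.5]
gripper_width: 0.286
gripper_force: 40.0
```

>>> arm_command:
  turn:
    - [0, 0, 0]
    - [0, 0, 0]
    - [0, 0, 0]
    - [0, 0, 0]
  slide:
    - [0, 0, 0.1]
    - [0, 0, 0.1]
    - [0, 0, 0.1]
    - [0, 0, 0.1]
  gripper: [0.2, 0.2, 0.2, 0.2]

```text
t: 10.0
eef_pos: [0.5318, -0.1469, 0.1257]
tool_rot: [3.141, 0.0, 1.425]
wrist_force: [3.1, 0.8, 0.2]
gripper_width: 0.287
gripper_force: 40.0
```

>>> arm_command:
  turn:
    - [0, 0, 0]
    - [0, 0, 0]
    - [0, 0, 0]
    - [0, 0, 0]
  slide:
    - [0.03, 0.1, 0]
    - [0.03, 0.1, 0]
    - [0.03, 0.1, 0]
    - [0.03, 0.1, 0]
  gripper: [0.2, 0.2, 0.2, 0.2]

```text
t: 10.4
eef_pos: [0.5322, -0.1467, 0.1256]
tool_rot: [-3.141, 0.0, 1.425]
wrist_force: [-0.3, 0.1, 2.2]
gripper_width: 0.289
gripper_force: 40.0
```

>>> arm_command:
  turn:
    - [0, 0, 0]
    - [0, 0, 0]
    - [0, 0, 0]
    - [0, 0, 0]
  slide:
    - [0, 0, 0.1]
    - [0, 0, 0.1]
    - [0, 0, 0.1]
    - [0, 0, 0.1]
  gripper: [0.2, 0.2, 0.2, 0.2]

```text
t: 10.8
eef_pos: [0.5322, -0.1466, 0.1244]
tool_rot: [-3.141, 0.0, 1.425]
wrist_force: [-0.2, 0.5, 0.2]
gripper_width: 0.285
gripper_force: 40.0
```

>>> arm_command:
  turn:
    - [0, 0, 0]
    - [0, 0, 0]
    - [0, 0, 0]
    - [0, 0, 0]
    - [0, 0, 0]
    - [0, 0, 0]
    - [0, 0, 0]
    - [0, 0, 0]
    - [0, 0, 0]
    - [0, 0, 0]
    - [0, 0, 0]
    - [0, 0, 0]
    - [0, 0, 0]
    - [0, 0, 0]
    - [0, 0, 0]
    - [0, 0, 0]
    - [0, 0, 0]
    - [0, 0, 0]
    - [0, 0, 0]
    - [0, 0, 0]
  slide:
    - [0, 0, 0]
    - [0, 0, 0]
    - [0, 0, 0]
    - [0, 0, 0]
    - [0, 0, -1]
    - [0, 0, -2]
    - [0, 0, -3]
    - [0, 0, -4]
    - [0, 0, -5]
    - [0, 0, -5]
    - [0, 0, -5]
    - [0, 0, -5]
    - [0, 0, -5]
    - [0, 0, -5]
    - [0, 0, -5]
    - [0, 0, -5]
    - [0, 0, -5]
    - [0, 0, -5]
    - [0, 0, -5]
    - [0, 0, -5]
  gripper: [0.4, 0.5, 0.5, 0.5, 0.5, 0.5, 0.5, 0.5, 0.5, 0, 0, 0, 0, 0, 0, 0, 0, 0, 0, 0]

```text
t: 12.8
eef_pos: [0.5327, -0.1467, 0.1747]
tool_rot: [-3.142, 0.0, 1.425]
wrist_force: [0.5, 1.4, -0.5]
gripper_width: 0.005
gripper_force: 0.0
```

```bash
python3 -c "
from h import *
s=r.sense();print(s['wrist_force'],s['eef_pos'],s['gripper_width'])
p,d,ci=snap('wrist','w5')
cv2.imwrite('pics/w5c.png',cv2.resize(p[150:360,200:450,::-1],(700,588),interpolation=3))
"
```

```text
[ 0.47115253  1.42076259 -0.50805951] [ 0.53267122 -0.14668882  0.17468955] 0.005134942901653565
```

View pics/w5c.png

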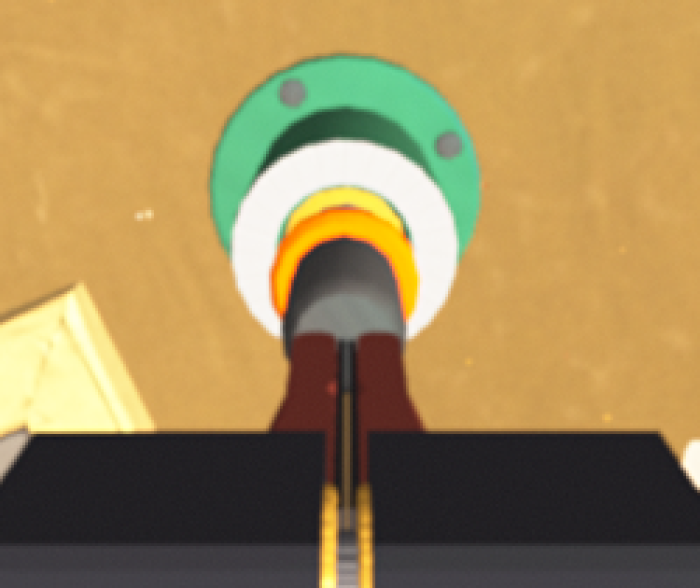

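The arbor stands upright in the sleeve. Crop: collar at (345,240), head centred under the shut fingers at (347,320). Pressing from above.

>>> arm_command:
  turn:
    - [0, 0, 0]
    - [0, 0, 0]
    - [0, 0, 0]
    - [0, 0, 0]
    - [0, 0, 0]
    - [0, 0, 0]
  slide:
    - [0, 0, 0.5]
    - [0, 0, 1.0]
    - [0, 0, 1.4]
    - [0, 0, 1.7]
    - [0, 0, 1.7]
    - [0, 0, 1.7]
  gripper: [0, 0, 0, 0, 0, 0]

```text
t: 13.45
eef_pos: [0.5326, -0.1467, 0.1575]
tool_rot: [-3.141, 0.0, 1.425]
wrist_force: [1.2, -0.6, 0.1]
gripper_width: 0.004
gripper_force: 0.0
```

>>> arm_command:
  turn:
    - [0, 0, 0]
    - [0, 0, 0]
    - [0, 0, 0]
    - [0, 0, 0]
    - [0, 0, 0]
    - [0, 0, 0]
  slide:
    - [0, 0, 0.1]
    - [0, 0, 0.2]
    - [0, 0, 0.3]
    - [0, 0, 0.4]
    - [0, 0, 0.4]
    - [0, 0, 0.4]
  gripper: [0, 0, 0, 0, 0, 0]

```text
t: 14.05
eef_pos: [0.5327, -0.1467, 0.1537]
tool_rot: [-3.142, 0.0, 1.425]
wrist_force: [-0.1, -0.1, 0.0]
gripper_width: 0.007
gripper_force: 0.0
```

>>> arm_command:
  turn:
    - [0, 0, 0]
    - [0, 0, 0]
    - [0, 0, 0]
    - [0, 0, 0]
  slide:
    - [0, 0, 0.05]
    - [0, 0, 0.1]
    - [0, 0, 0.1]
    - [0, 0, 0.1]
  gripper: [0, 0, 0, 0]

```text
t: 14.45
eef_pos: [0.5329, -0.1468, 0.1528]
tool_rot: [3.141, 0.0, 1.425]
wrist_force: [-0.4, 0.1, 2.4]
gripper_width: 0.008
gripper_force: 1.1
```

>>> arm_command:
  turn:
    - [0, 0, 0]
    - [0, 0, 0]
    - [0, 0, 0]
    - [0, 0, 0]
  slide:
    - [0, 0, 0.05]
    - [0, 0, 0.1]
    - [0, 0, 0.1]
    - [0, 0, 0.1]
  gripper: [0, 0, 0, 0]

```text
t: 14.85
eef_pos: [0.5327, -0.1467, 0.1516]
tool_rot: [3.142, 0.0, 1.425]
wrist_force: [-0.2, 0.7, 1.3]
gripper_width: 0.001
gripper_force: 1.0
```

>>> arm_command:
  turn:
    - [0, 0, 0]
    - [0, 0, 0]
    - [0, 0, 0]
    - [0, 0, 0]
  slide:
    - [0, 0, 0.05]
    - [0, 0, 0.1]
    - [0, 0, 0.1]
    - [0, 0, 0.1]
  gripper: [0, 0, 0, 0]

```text
t: 15.25
eef_pos: [0.5326, -0.1467, 0.1506]
tool_rot: [-3.141, 0.0, 1.425]
wrist_force: [0.5, 0.6, 2.0]
gripper_width: 0.006
gripper_force: 0.8
```

>>> arm_command:
  turn:
    - [0, 0, 0]
    - [0, 0, 0]
    - [0, 0, 0]
    - [0, 0, 0]
  slide:
    - [0, 0, 0.05]
    - [0, 0, 0.1]
    - [0, 0, 0.1]
    - [0, 0, 0.1]
  gripper: [0, 0, 0, 0]

```text
t: 15.65
eef_pos: [0.5327, -0.1467, 0.1496]
tool_rot: [-3.142, 0.0, 1.425]
wrist_force: [0.2, -0.3, 1.7]
gripper_width: 0.005
gripper_force: 0.8
```

>>> arm_command:
  turn:
    - [0, 0, 0]
    - [0, 0, 0]
    - [0, 0, 0]
    - [0, 0, 0]
  slide:
    - [0, 0, 0.05]
    - [0, 0, 0.1]
    - [0, 0, 0.1]
    - [0, 0, 0.1]
  gripper: [0, 0, 0, 0]

```text
t: 16.05
eef_pos: [0.5327, -0.1467, 0.1486]
tool_rot: [-3.141, 0.0, 1.425]
wrist_force: [0.5, 0.2, 1.3]
gripper_width: 0.005
gripper_force: 0.8
```

>>> arm_command:
  turn:
    - [0, 0, 0]
    - [0, 0, 0]
    - [0, 0, 0]
    - [0, 0, 0]
  slide:
    - [0, 0, 0.05]
    - [0, 0, 0.1]
    - [0, 0, 0.1]
    - [0, 0, 0.1]
  gripper: [0, 0, 0, 0]

```text
t: 16.45
eef_pos: [0.5326, -0.1467, 0.1476]
tool_rot: [-3.141, 0.0, 1.425]
wrist_force: [-0.6, -0.3, 1.5]
gripper_width: 0.008
gripper_force: 0.8
```

>>> arm_command:
  turn:
    - [0, 0, 0]
    - [0, 0, 0]
    - [0, 0, 0]
    - [0, 0, 0]
  slide:
    - [0, 0, 0.05]
    - [0, 0, 0.1]
    - [0, 0, 0.1]
    - [0, 0, 0.1]
  gripper: [0, 0, 0, 0]

```text
t: 16.85
eef_pos: [0.5326, -0.1467, 0.1466]
tool_rot: [-3.142, 0.0, 1.425]
wrist_force: [0.7, 0.2, 1.9]
gripper_width: 0.004
gripper_force: 0.8
```

>>> arm_command:
  turn:
    - [0, 0, 0]
    - [0, 0, 0]
    - [0, 0, 0]
    - [0, 0, 0]
  slide:
    - [0, 0, 0.05]
    - [0, 0, 0.1]
    - [0, 0, 0.1]
    - [0, 0, 0.1]
  gripper: [0, 0, 0, 0]

```text
t: 17.25
eef_pos: [0.5326, -0.1467, 0.1456]
tool_rot: [-3.141, 0.0, 1.425]
wrist_force: [0.2, 0.9, 1.3]
gripper_width: 0.006
gripper_force: 0.8
```

>>> arm_command:
  turn:
    - [0, 0, 0]
    - [0, 0, 0]
    - [0, 0, 0]
    - [0, 0, 0]
  slide:
    - [0, 0, 0.05]
    - [0, 0, 0.1]
    - [0, 0, 0.1]
    - [0, 0, 0.1]
  gripper: [0, 0, 0, 0]

```text
t: 17.65
eef_pos: [0.5326, -0.1467, 0.1446]
tool_rot: [-3.141, 0.0, 1.425]
wrist_force: [0.2, 0.3, 2.3]
gripper_width: 0.004
gripper_force: 0.8
```

>>> arm_command:
  turn:
    - [0, 0, 0]
    - [0, 0, 0]
    - [0, 0, 0]
    - [0, 0, 0]
  slide:
    - [0, 0, 0.05]
    - [0, 0, 0.1]
    - [0, 0, 0.1]
    - [0, 0, 0.1]
  gripper: [0, 0, 0, 0]

```text
t: 18.05
eef_pos: [0.5326, -0.1467, 0.1436]
tool_rot: [-3.141, 0.0, 1.425]
wrist_force: [-0.1, -0.0, 2.1]
gripper_width: 0.004
gripper_force: 0.8
```

>>> arm_command:
  turn:
    - [0, 0, 0]
    - [0, 0, 0]
    - [0, 0, 0]
    - [0, 0, 0]
  slide:
    - [0, 0, 0.05]
    - [0, 0, 0.1]
    - [0, 0, 0.1]
    - [0, 0, 0.1]
  gripper: [0, 0, 0, 0]

```text
t: 18.45
eef_pos: [0.5326, -0.1467, 0.1426]
tool_rot: [-3.141, 0.0, 1.425]
wrist_force: [0.4, -0.5, 1.4]
gripper_width: 0.002
gripper_force: 0.8
```

>>> arm_command:
  turn:
    - [0, 0, 0]
    - [0, 0, 0]
    - [0, 0, 0]
    - [0, 0, 0]
  slide:
    - [0, 0, 0.05]
    - [0, 0, 0.1]
    - [0, 0, 0.1]
    - [0, 0, 0.1]
  gripper: [0, 0, 0, 0]

```text
t: 18.85
eef_pos: [0.5327, -0.1467, 0.1416]
tool_rot: [-3.141, 0.0, 1.425]
wrist_force: [-0.9, 0.5, 2.4]
gripper_width: 0.003
gripper_force: 0.8
```

The lock's 4 mm plateau at a higher force will warn me, so 2 mm steps are safe here.

>>> arm_command:
  turn:
    - [0, 0, 0]
    - [0, 0, 0]
    - [0, 0, 0]
    - [0, 0, 0]
    - [0, 0, 0]
  slide:
    - [0, 0, 0.05]
    - [0, 0, 0.1]
    - [0, 0, 0.15]
    - [0, 0, 0.2]
    - [0, 0, 0.2]
  gripper: [0, 0, 0, 0, 0]

```text
t: 19.35
eef_pos: [0.5326, -0.1467, 0.1396]
tool_rot: [-3.141, 0.0, 1.425]
wrist_force: [0.5, 0.3, 2.0]
gripper_width: 0.008
gripper_force: 0.9
```

>>> arm_command:
  turn:
    - [0, 0, 0]
    - [0, 0, 0]
    - [0, 0, 0]
    - [0, 0, 0]
    - [0, 0, 0]
  slide:
    - [0, 0, 0.05]
    - [0, 0, 0.1]
    - [0, 0, 0.15]
    - [0, 0, 0.2]
    - [0, 0, 0.2]
  gripper: [0, 0, 0, 0, 0]

```text
t: 19.85
eef_pos: [0.5326, -0.1467, 0.1376]
tool_rot: [-3.141, 0.0, 1.425]
wrist_force: [0.9, -0.4, 1.5]
gripper_width: 0.007
gripper_force: 0.9
```

>>> arm_command:
  turn:
    - [0, 0, 0]
    - [0, 0, 0]
    - [0, 0, 0]
    - [0, 0, 0]
    - [0, 0, 0]
  slide:
    - [0, 0, 0.05]
    - [0, 0, 0.1]
    - [0, 0, 0.15]
    - [0, 0, 0.2]
    - [0, 0, 0.2]
  gripper: [0, 0, 0, 0, 0]

```text
t: 20.35
eef_pos: [0.533, -0.1468, 0.1362]
tool_rot: [3.141, 0.0, 1.425]
wrist_force: [-0.8, 0.4, 6.0]
gripper_width: 0.007
gripper_force: 3.0
```

>>> arm_command:
  turn:
    - [0, 0, 0]
    - [0, 0, 0]
    - [0, 0, 0]
    - [0, 0, 0]
  slide:
    - [0, 0, 0.05]
    - [0, 0, 0.1]
    - [0, 0, 0.1]
    - [0, 0, 0.1]
  gripper: [0, 0, 0, 0]

```text
t: 20.75
eef_pos: [0.533, -0.1468, 0.1352]
tool_rot: [3.141, 0.0, 1.425]
wrist_force: [-0.8, -0.6, 5.4]
gripper_width: 0.006
gripper_force: 3.1
```

>>> arm_command:
  turn:
    - [0, 0, 0]
    - [0, 0, 0]
    - [0, 0, 0]
    - [0, 0, 0]
  slide:
    - [0, 0, 0.05]
    - [0, 0, 0.1]
    - [0, 0, 0.1]
    - [0, 0, 0.1]
  gripper: [0, 0, 0, 0]

```text
t: 21.15
eef_pos: [0.5329, -0.1468, 0.1342]
tool_rot: [3.141, 0.0, 1.425]
wrist_force: [-0.8, 0.3, 7.1]
gripper_width: 0.007
gripper_force: 3.1
```

>>> arm_command:
  turn:
    - [0, 0, 0]
    - [0, 0, 0]
    - [0, 0, 0]
    - [0, 0, 0]
  slide:
    - [0, 0, 0.05]
    - [0, 0, 0.1]
    - [0, 0, 0.1]
    - [0, 0, 0.1]
  gripper: [0, 0, 0, 0]

```text
t: 21.55
eef_pos: [0.533, -0.1468, 0.1332]
tool_rot: [3.141, 0.0, 1.425]
wrist_force: [-0.3, -0.0, 6.2]
gripper_width: 0.0
gripper_force: 3.1
```

>>> arm_command:
  turn:
    - [0, 0, 0]
    - [0, 0, 0]
    - [0, 0, 0]
  slide:
    - [0, 0, 0.05]
    - [0, 0, 0.05]
    - [0, 0, 0.05]
  gripper: [0, 0, 0]

```text
t: 21.85
eef_pos: [0.533, -0.1468, 0.1328]
tool_rot: [3.141, 0.0, 1.425]
wrist_force: [-1.9, 1.5, 7.1]
gripper_width: 0.006
gripper_force: 3.6
```

>>> arm_command:
  turn:
    - [0, 0, 0]
    - [0, 0, 0]
    - [0, 0, 0]
  slide:
    - [0, 0, 0.03]
    - [0, 0, 0.05]
    - [0, 0, 0.05]
  gripper: [0, 0, 0]

```text
t: 22.15
eef_pos: [0.5332, -0.1469, 0.1327]
tool_rot: [3.14, 0.0, 1.425]
wrist_force: [-0.7, 0.6, 10.7]
gripper_width: 0.003
gripper_force: 5.1
```

>>> arm_command:
  turn:
    - [0, 0, 0]
    - [0, 0, 0]
    - [0, 0, 0]
  slide:
    - [0, 0, 0.03]
    - [0, 0, 0.05]
    - [0, 0, 0.05]
  gripper: [0, 0, 0]

```text
t: 22.45
eef_pos: [0.5334, -0.147, 0.1326]
tool_rot: [3.14, 0.001, 1.425]
wrist_force: [-2.6, 1.2, 13.6]
gripper_width: 0.011
gripper_force: 6.5
```

>>> arm_command:
  turn:
    - [0, 0, 0]
    - [0, 0, 0]
    - [0, 0, 0]
    - [0, 0, 0]
  slide:
    - [0, 0, 0.02]
    - [0, 0, 0.02]
    - [0, 0, 0.02]
    - [0, 0, 0.02]
  gripper: [0, 0, 0, 0]

```text
t: 22.85
eef_pos: [0.5335, -0.147, 0.1326]
tool_rot: [3.139, 0.001, 1.425]
wrist_force: [-1.3, 1.0, 14.7]
gripper_width: 0.003
gripper_force: 7.1
```

It bears firmly: about 15 N, no further motion, and 4 mm of lock travel. Backing off.

>>> arm_command:
  turn:
    - [0, 0, 0]
    - [0, 0, 0]
    - [0, 0, 0]
    - [0, 0, 0]
    - [0, 0, 0]
    - [0, 0, 0]
    - [0, 0, 0]
    - [0, 0, 0]
  slide:
    - [0, 0, -0.1]
    - [0, 0, -0.3]
    - [0, 0, -1]
    - [0, 0, -3]
    - [0, 0, -6]
    - [0, 0, -8]
    - [0, 0, -8]
    - [0, 0, -8]
  gripper: [0, 0, 0, 0, 0, 0, 0, 0]

```text
t: 23.65
eef_pos: [0.5326, -0.1467, 0.2108]
tool_rot: [3.141, 0.0, 1.425]
wrist_force: [0.2, 0.7, 0.0]
gripper_width: 0.004
gripper_force: 0.0
```

```bash
python3 -c "
from h import *
s=r.sense();print(s['wrist_force'],s['eef_pos'])
p,d,ci=snap('scene','s6')
"
```

```text
[0.23161706 0.71136215 0.00867528] [ 0.53256504 -0.14665099  0.21082669]
```

View pics/s6.png

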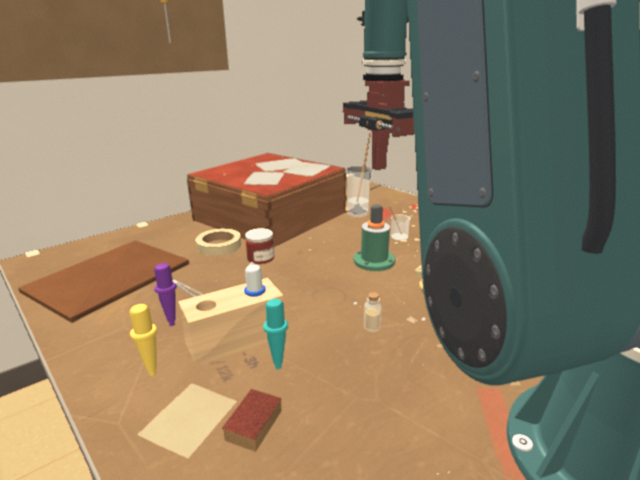

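The arbor is upright and seated in the stand at (376,218). The blue pin is still in the rack at (254,280), and the jar, beaker and vial are where they were. The tool is touching nothing.

```bash
python3 -c "
from h import *
print(r.finish_job())"
```

```text
the job is handed in; nothing more can be done
None
```

The orange-collared arbor was lowered into the green stand's socket and pressed to its solid stop at about 15 N, then let go; the blue pin and the bystanders were left alone, and the job was handed in at about 24 s (no result came back).

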